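Check both brake levers of a bench-mounted handlebar

TASK

The hydraulic brakes on this handlebar have just been set up: check that each lever goes firm short of its grip. With the outside of your fingers, press the left-hand lever in towards the bar until it goes firm and hold it a moment, then take the fingers away so that it springs right back; then press the right-hand lever in until it goes firm in the same way, and finish while still holding it there steadily, so that I can measure the gap to the grip. Press only on the outer faces of the lever blades: do not take hold of a lever, touch the rubber grips or force anything, and leave the tools lying about where they are.

Things in the scene. Friction and masses are not known exactly. Their poses are not given: they have to be found in the camera images.
- handlebar: bicycle handlebar fixed level in a stem on a bench stand. Origin: on the table under the bar's middle. The straight bar, 520 mm long, runs along y (+y: left-hand end seen from the robot), its axis at z = 105 mm. x is level, from the bar to the side of both levers (away from the robot, yaw -0.12 to 0.3 rad); stem and board lie on the -x side. Nothing stands higher than 133 mm.
- left_grip: ribbed black rubber handgrip on the bar's left end, 138 mm long, 35 mm thick, 105 mm up. Origin: on the bar's axis at its inner end, from where it runs along the handlebar's +y. Not to be touched.
- right_grip: the same on the right end, running along the handlebar's -y. Not to be touched.
- left_lever (a joint): angle of the left lever, rad: 0 sprung out at rest, grows as it is pressed in; the grip would come at 0.56. Free stroke to about 0.18 to 0.37 (differs each time and between levers) against 1 to 3 N of spring at the press point, then it meets its push rod and goes firm (about 3 N per further mm). 6 to 15 N at the press point is a firm press, 40 N too much. Let go, it springs back to 0.
- left_blade: the left lever: bare aluminium blade, 122 mm from hinge to ball end, 9 mm thick, 13 to 16 mm high, at z = 105 mm. Origin: on its vertical hinge, at handlebar x = 46, y = +105 mm. Local +y runs along the blade to the ball end, +x out of its outer face, away from the bar; at rest it leans 0.42 rad away from the bar. Pressing swings it towards the grip (-x).
- left_press (a point): the place to press on the left blade: on its outer face, 88 mm from the hinge, at mid-height, 105 mm above the table; moves with the blade. x points out of the outer face, level (press along -x), z up. Outside and below the blade is free space down to loose things up to 39 mm high lying on the table; a leaning board, 0.21 m high, stands beyond world x = 0.70 m at y = 0.05 to 0.2 m.
- left_pushrod: steel push rod of the left lever, 12 mm wide, fixed, standing out of the master cylinder beside the bar; the lever's 22 mm short arm meets it when the free stroke is used up. Origin: centre of its face, 105 mm up. Where it stands differs each time.
- right_lever (a joint): angle of the right lever, rad: 0 sprung out at rest, grows as it is pressed in; the grip would come at 0.56. Free stroke to about 0.18 to 0.37 (differs each time and between levers) against 1 to 3 N of spring at the press point, then it meets its push rod and goes firm (about 3 N per further mm). 6 to 15 N at the press point is a firm press, 40 N too much. Let go, it springs back to 0.
- right_blade: the right lever: bare aluminium blade, 122 mm from hinge to ball end, 9 mm thick, 13 to 16 mm high, at z = 105 mm. Origin: on its vertical hinge, at handlebar x = 46, y = -105 mm. Local -y runs along the blade to the ball end, +x out of its outer face, away from the bar; at rest it leans 0.42 rad away from the bar. Pressing swings it towards the grip (-x).
- right_press (a point): the place to press on the right blade: on its outer face, 88 mm from the hinge, at mid-height, 105 mm above the table; moves with the blade. x points out of the outer face, level (press along -x), z up. Outside and below the blade is free space down to loose things up to 39 mm high lying on the table; a leaning board, 0.21 m high, stands beyond world x = 0.70 m at y = 0.05 to 0.2 m.
- right_pushrod: steel push rod of the right lever, 12 mm wide, fixed, standing out of the master cylinder beside the bar; the lever's 22 mm short arm meets it when the free stroke is used up. Origin: centre of its face, 105 mm up. Where it stands differs each time.
- tape_measure: black tape measure with a yellow disc on its side, 70x76x39 mm, lying loose on the table; a bystander, to be left where it is. Origin: centre of its underside.
- adjustable_wrench: adjustable spanner lying flat, 192x46x11 mm, lying loose on the table; a bystander, to be left where it is. Origin: centre of its underside.
- screwdriver_black: screwdriver with a black handle lying flat, 169x24x26 mm, lying loose on the table; a bystander, to be left where it is. Origin: centre of its underside.
- nail_tin: round tin with a green lid, 68 mm wide and 32 mm high, lying loose on the table; a bystander, to be left where it is. Origin: centre of its underside.
- offcut_1: small pine offcut, 30x50x22 mm, lying loose on the table; a bystander, to be left where it is. Origin: centre of its underside.

How it is judged:
By the outcome, as a careful person would: the job done as asked, in the order asked, and still so for the second after the job is handed in, while the arm keeps its last pose, push and grip.
It also fails if it takes over 45 s, if anything falls off the work surface, if the arm or the gripper's body presses on something with over 40 N, if the wrist force passes 120 N, or if a joint passes its speed limit or range.

ROBOT

A 6-joint arm with a two-finger parallel gripper is mounted at the origin on a cart in front of the work surface, level with it; the furniture and walls round the work are solid. World frame = base frame: x ahead of the robot, y to its left, z up, the work surface at z = 0. Lengths are in m, angles in rad, forces in N, time in s.
With the tool pointing down it reaches from about 0.425 to 0.95 m from the base axis. Payload 3.5 kg.
Tool frame: the origin (TCP) lies on the centre line of the jaws, within the pads' length; the fingertips stand 25 mm ahead of it and the grasp point (between the pads) lies 6 mm ahead of it (ctrl.finger_overhang is the distance from the TCP to the fingertips, in m); z points along the fingers, y is the line along which they close (so a half turn about z gives the same grasp; the last joint's range is limited). The gripper opens to 85 mm and grips with 20 to 120 N. Pads are 22 mm wide; open, the fingers measure 114 mm over their backs; the gripper's body (76 mm by 85 mm) begins 54 mm behind the grasp point. The pads swing forward as they close: fully open they stand 13 mm farther back than shut.
Start: joints at [-0.15, 0.286, 1.577, -0, 1.279, -0.15], TCP at [0.675, 0, 0.256] pointing down, gripper open.
Joint ranges: [-2.77, 2.77], [-0.9, 2.22], [0.21, 2.48], [-1.53, 4.67], [0.24, 2.81], [-2.84, 2.84]. Speed limits (rad/s): [2.79, 2.79, 3.14, 3.14, 3.14, 3.14].

INTERFACE

Orientations are given as a unit quaternion [x, y, z, w].
In Python, from plant import get_state, imaging, job, ctrl gives the robot as it stands.
- The arm moves only by the tool jog_arm, never from a script. Its argument "increments" is a list of rows, each an object of numbers: "dx", "dy", "dz": the shift along the world's x, y, z each as a share of 12 cm, from -1 to 1; "ax", "ay", "az": the turn, a rotation vector about the world's x, y, z each as a share of pi/2 rad, from -1 to 1; "gripper": the gripper command: -1 is shut, 1 is fully open, values between are in proportion. A call has 1 to 10 rows; each row is the pose to reach, as a shift and turn from the pose commanded when the call began; what a row does not reach only later rows make up. A row lasts 1/10 s, in which the tool goes at most 50 mm and 8.59 degrees, less where a joint would pass 70% of its speed; a pose out of reach is approached as far as the arm can. A call with a number of a shift or a turn outside -1 to 1 is refused whole. A call with a gripper value outside its range is refused whole. The fingers move at their own pace and stop on an object; "force" is the grip in N (left out, the last holds). Time passes only in rows, so rows that repeat a pose let the fingers close. It gives the time, the measured TCP pose, the force, the opening and the grip force at its end, in the units of the state.
- get_state(): the state, without advancing time (a new reading comes with each control period).
- imaging.read_camera(name): name is "scene" or "side" or "wrist"; returns a dict with "frame" (384x512x3 uint8, blue, green, red), "depth" (384x512 float32, m along the optical axis (not along the pixel's ray), 0 where there is no reading), "camera_matrix" (3x3 intrinsics, pixels), "extrinsics" (4x4, takes a point from camera to world coordinates); the wrist camera has in their place "mount" (4x4, takes a point from camera to tool coordinates, whose origin is the TCP and whose axes are the flange's). Camera axes: x right, y up, looking along -z (the intrinsics and any distortion apply to the point x, -y, -z); pixel columns grow to the right and rows downward; lengths in m; the calibration is good to about 2 mm. A picture is of the moment at which its call begins: read the wrist's pose just before it.
- job.sign_off(): hands the job in; it is judged then, once.
The state is a dict: "time": time; "qpos": joint angles; "dq": joint speeds; "joint_efforts": joint torques, N m; "eef_pos": TCP position; "tcp_rot": TCP orientation; "contact_force": force on the tool from outside, world axes, zero at the start; "wrist_torque": the same for the moment, N m; "opening": opening from 0.0 (shut) to 1.0 (fully open); "finger_force": force on a finger pad.
Only numpy, scipy, OpenCV 4.12 (cv2) and the standard library are available. Lean on these libraries where they do the work, as an engineer would, in place of code of your own. Each camera call takes 0.05 s, during which the arm holds its last target. There are 200 camera calls.

## Working session

There is one attempt and no reset: what is moved stays moved. The work goes in short steps, Python scripts to look and compute and a tool call to move; the robot and the scene stay as the last step left them, time stands still between calls to the robot, and variables do not carry over. Pictures are saved under pics/ and viewed, at most 10 in all, crops included, and the job is handed in when it is done.

Besides the shell and the picture viewer there is one more tool, called after ">>>" as name(argument=value, ...) on one line, values as JSON. jog_arm: Moves the arm, as the interface text tells. Shift numbers are shares of 12 cm and turn numbers shares of pi/2 rad, none past 1 either way. Its arguments: {"type":"object","properties":{"increments":{"type":"array"},"force":{"type":"number"}},"required":["increments"]}

```bash
mkdir -p pics; cat > h.py <<'E'
import numpy as np,cv2
from plant import get_state, imaging, job, ctrl
def cloud(c):
    d=c["depth"];K=c["camera_matrix"];v,u=np.indices(d.shape)
    p=np.stack([(u-K[0,2])/K[0,0]*d,-(v-K[1,2])/K[1,1]*d,-d],-1)
    T=c["extrinsics"];w=p@T[:3,:3].T+T[:3,3];w[d<=0]=np.nan
    return w
E
python3 - <<'E'
from h import *
s=get_state();print(s["time"],s["eef_pos"],s["tcp_rot"],s["opening"],ctrl.finger_overhang)
for n in("scene","side"):
    c=imaging.read_camera(n);cv2.imwrite(f"pics/{n}0.png",c["frame"]);np.save(f"{n}0.npy",cloud(c))
    print(n,c["extrinsics"][:3,3],c.keys())
E
```

```text
0.0 [6.74406550e-01 1.02089909e-04 2.54943382e-01] [ 7.07123464e-01  7.07089122e-01 -6.98770358e-04 -9.44258748e-04] 0.9990671831114292 0.025
scene [-0.00324354 -0.64895939  0.96207404] dict_keys(['frame', 'depth', 'camera_matrix', 'extrinsics'])
side [0.30012486 1.08591473 0.85059728] dict_keys(['frame', 'depth', 'camera_matrix', 'extrinsics'])
```

View pics/scene0.png

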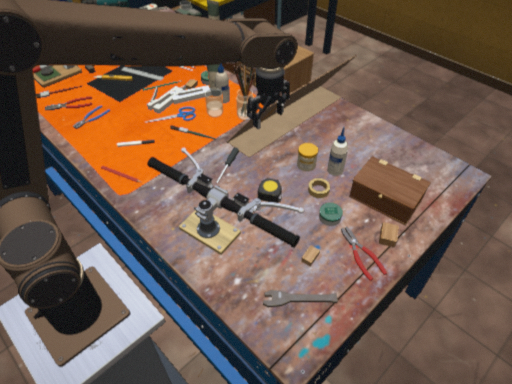

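View pics/side0.png

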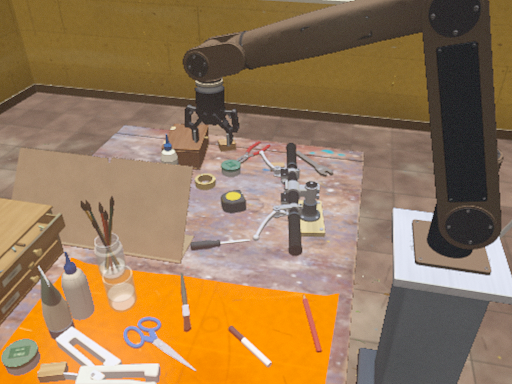

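The scene view shows the bar from (152,160) to (297,240), with the left blade's ball end near (183,150) and the right blade running (255,203) to (301,210). The side view shows the left blade at (258,235)-(275,210) and the leaning board behind it. Next I'll fit the bar from the depth.

```bash
python3 - <<'E'
from h import *
W=np.concatenate([np.load(n+"0.npy").reshape(-1,3) for n in("scene","side")])
m=(W[:,2]>.085)&(W[:,2]<.14)&(W[:,0]>.25)&(W[:,0]<.75)&(W[:,1]>-.5)&(W[:,1]<.3)
P=W[m];print(len(P))
# top-down map
im=np.zeros((800,500),np.uint8)
im[((.3-P[:,1])*1000).astype(int),((P[:,0]-.25)*1000).astype(int)]=255
cv2.imwrite("pics/top.png",im[:, :][:800].copy()[100:700])
S=np.load("scene0.npy")
for (u,v) in [(152,160),(170,170),(297,240),(280,230),(183,150),(192,160),(301,210),(285,208),(265,206),(269,188),(231,158)]: 
    w=S[v-2:v+3,u-2:u+3].reshape(-1,3); print(u,v,w[w[:,2].argmax()].round(3))
np.save("P.npy",P)
E
```

```text
5934
152 160 [0.397 0.223 0.127]
170 170 [0.415 0.137 0.123]
297 240 [ 0.494 -0.283  0.124]
280 230 [ 0.485 -0.239  0.124]
183 150 [0.5   0.192 0.114]
192 160 [0.497 0.138 0.114]
301 210 [ 0.585 -0.22   0.113]
285 208 [ 0.564 -0.187  0.111]
265 206 [ 0.53  -0.14   0.108]
269 188 [ 0.622 -0.072  0.043]
231 158 [0.647 0.147 0.025]
```

View pics/top.png

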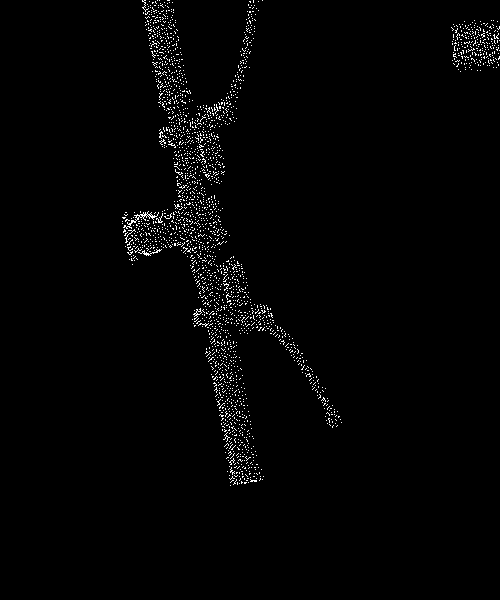

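```bash
cat > fit.py <<'E'
from h import *
from scipy.optimize import least_squares
P=np.load("P.npy")[:,:2]
def R(a): return np.array([[np.cos(a),-np.sin(a)],[np.sin(a),np.cos(a)]])
def loc(p,P): return (P-p[:2])@R(p[2])   # world->bar
def wld(p,L): return np.asarray(L)@R(p[2]).T+p[:2]
p=np.array([.448,-.03,.19])
for i in range(6):
    L=loc(p,P)
    g=(abs(L[:,0])<.022)&(abs(L[:,1])>.125)&(abs(L[:,1])<.265)
    A=np.c_[np.ones(g.sum()),L[g,1]]; c=np.linalg.lstsq(A,L[g,0],rcond=None)[0]
    p[2]-=np.arctan(c[1]); p[:2]+=R(p[2])@[c[0],0]
    L=loc(p,P); g=abs(L[:,0])<.022; y=L[g,1]
    p[:2]+=R(p[2])@[0,(np.percentile(y,99.9)+np.percentile(y,.1))/2]
E
python3 - <<'E'
from fit import *
print(p,np.ptp(y))
for s,n in((1,"left"),(-1,"right")):
    h=np.array([.046,s*.105]);d=np.array([np.sin(.42),s*np.cos(.42)]);nn=np.array([np.cos(.42),-s*np.sin(.42)])
    q=loc(p,P)-h;a=q@d;o=q@nn
    for k in np.arange(.02,.13,.012):
        m=(abs(a-k)<.006)&(abs(o)<.02)
        print(n,k.round(3),m.sum(),(np.percentile(o[m],[5,50,95])*1000).round(1) if m.sum() else '')
    pr=h+.088*d; print("hinge",wld(p,h),"press mid",wld(p,pr),"n",R(p[2])@nn, "end",wld(p,h+.122*d))
S=np.load("side0.npy").reshape(-1,3);S=np.concatenate([S,np.load("scene0.npy").reshape(-1,3)])
m=(S[:,2]>.012)&(S[:,2]<.3)&(S[:,0]>.4)&(S[:,0]<.85)&(S[:,1]>-.4)&(S[:,1]<.35)
im=np.zeros((600,500,3),np.uint8);Q=S[m]
im[np.clip(((.3-Q[:,1])*800).astype(int),0,599),((Q[:,0]-.35)*900).astype(int)]=np.c_[255*(Q[:,2]<.05),255*(abs(Q[:,2]-.105)<.03),255*(Q[:,2]>.14)]
cv2.imwrite("pics/top2.png",im)
E
```

```text
[ 0.44591331 -0.02424521  0.18141836] 0.5282293552467116
left 0.02 23 [ 0.6  4.2 10.6]
left 0.032 24 [ 3.2  6.6 12.2]
left 0.044 24 [ 4.1  7.1 12. ]
left 0.056 24 [ 4.9  7.9 12.8]
left 0.068 22 [ 4.8  8.1 12.7]
left 0.08 24 [ 3.7  6.6 11.2]
left 0.092 24 [ 2.2  5.4 11.2]
left 0.104 24 [0.9 4.3 9.5]
left 0.116 28 [-2.8  1.7  8.8]
left 0.128 32 [-4.9  1.4  8.7]
hinge [0.47221379 0.08733115] press mid [0.49301036 0.17283848] n [ 0.97167414 -0.23632469] end [0.5010454 0.2058754]
right 0.02 36 [ 1.7  6.3 12.6]
right 0.032 28 [ 4.6  8.  14.7]
right 0.044 31 [ 5.5  9.8 13.9]
right 0.056 28 [ 5.7  8.4 15.2]
right 0.068 27 [ 5.6  9.3 13.4]
right 0.08 24 [ 5.2  9.1 14.1]
right 0.092 26 [ 4.1  6.8 13. ]
right 0.104 25 [ 3.2  6.1 10.4]
right 0.116 29 [-1.   5.2 11. ]
right 0.128 25 [-2.3  2.4  9.7]
hinge [ 0.510103   -0.11922249] press mid [ 0.55989451 -0.19178148] n [0.82453392 0.56581252] end [ 0.57913213 -0.21981563]
```

View pics/top2.png

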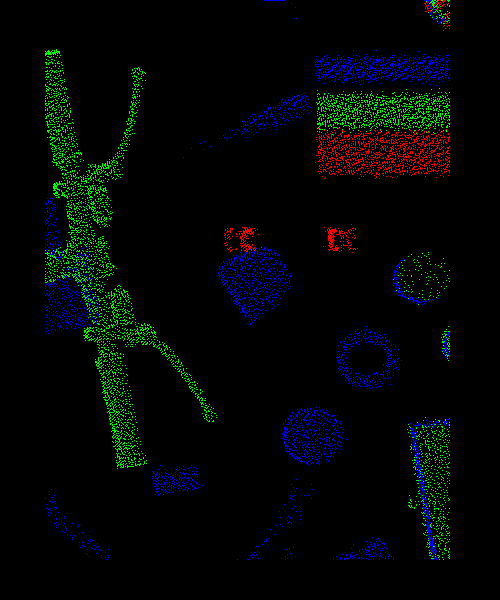

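The map shows both blades (green) clear on their outer side, with the tools below 39 mm and the board beyond x = 0.70. I'll go to a standoff outside the left blade with the gripper shut and its y axis along the face normal.

>>> jog_arm(increments=[{"dx":-1,"dy":1,"az":-0.15,"gripper":-1},{"dx":-1,"dy":1,"az":-0.15,"gripper":-1},{"dx":-1,"dy":1,"az":-0.15,"gripper":-1},{"dx":-1,"dy":1,"az":-0.15,"gripper":-1},{"dx":-1,"dy":1,"az":-0.15,"gripper":-1},{"dx":-1,"dy":1,"az":-0.15,"gripper":-1}])

```text
$.increments[0]: bad value
```

>>> jog_arm(increments=[{"dx":-0.05,"dy":0.33,"gripper":-1},{"dx":-0.05,"dy":0.33,"dz":-0.4,"gripper":-1},{"dx":-0.05,"dy":0.33,"dz":-0.8,"gripper":-1},{"dx":-0.05,"dy":0.33,"dz":-1,"gripper":-1},{"dx":-0.05,"dy":0.33,"dz":-1,"gripper":-1},{"dx":-0.05,"dy":0.33,"dz":-1,"gripper":-1}])

```text
$.increments[0]: bad value
```

```bash
python3 - <<'E'
from h import *
s=get_state();print(s["time"],s["eef_pos"],s["tcp_rot"],s["opening"],s["contact_force"])
c=imaging.read_camera("side");f=c["frame"];w=imaging.read_camera("wrist")["frame"]
cv2.imwrite("pics/l1.png",np.hstack([cv2.resize(f[120:280,200:360],(400,400)),cv2.resize(w,(400,300),)[:, :] if 0 else cv2.copyMakeBorder(cv2.resize(w,(400,300)),0,100,0,0,0)]))
E
```

```text
0.1 [6.74456686e-01 1.09250236e-04 2.55064136e-01] [ 7.07103545e-01  7.07109207e-01 -6.44031688e-04 -8.55012096e-04] 0.9973885404143199 [-0.67978429 -0.21710356 -0.17942802]
```

View pics/l1.png

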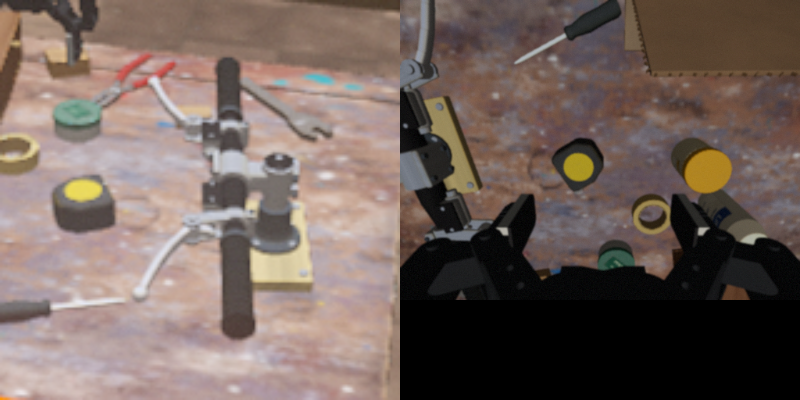

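The picture shows the arm hasn't moved: both moves were refused as "bad value". The rows probably need every key, so I'll send complete ones.

>>> jog_arm(increments=[{"dx":-1,"dy":1,"dz":0,"ax":0,"ay":0,"az":-0.15,"gripper":-1},{"dx":-1,"dy":1,"dz":0,"ax":0,"ay":0,"az":-0.15,"gripper":-1},{"dx":-1,"dy":1,"dz":0,"ax":0,"ay":0,"az":-0.15,"gripper":-1},{"dx":-1,"dy":1,"dz":0,"ax":0,"ay":0,"az":-0.15,"gripper":-1},{"dx":-1,"dy":1,"dz":0,"ax":0,"ay":0,"az":-0.15,"gripper":-1},{"dx":-1,"dy":1,"dz":0,"ax":0,"ay":0,"az":-0.15,"gripper":-1}])

```text
time: 0.8
eef_pos: [0.5555, 0.1198, 0.2566]
tcp_rot: [0.785, 0.619, 0.0, 0.001]
contact_force: [0.8, -0.4, 0.2]
opening: -0.0
finger_force: 0.0
```

>>> jog_arm(increments=[{"dx":-0.05,"dy":0.33,"dz":0,"ax":0,"ay":0,"az":0,"gripper":-1},{"dx":-0.05,"dy":0.33,"dz":-0.4,"ax":0,"ay":0,"az":0,"gripper":-1},{"dx":-0.05,"dy":0.33,"dz":-0.8,"ax":0,"ay":0,"az":0,"gripper":-1},{"dx":-0.05,"dy":0.33,"dz":-1,"ax":0,"ay":0,"az":0,"gripper":-1},{"dx":-0.05,"dy":0.33,"dz":-1,"ax":0,"ay":0,"az":0,"gripper":-1},{"dx":-0.05,"dy":0.33,"dz":-1,"ax":0,"ay":0,"az":0,"gripper":-1}])

```text
time: 1.4
eef_pos: [0.5503, 0.1587, 0.1366]
tcp_rot: [0.786, 0.618, 0.0, 0.0]
contact_force: [1.0, -0.6, 0.6]
opening: 0.0
finger_force: 0.0
```

>>> jog_arm(increments=[{"dx":0,"dy":0,"dz":-0.2,"ax":0,"ay":0,"az":0,"gripper":-1},{"dx":0,"dy":0,"dz":-0.2,"ax":0,"ay":0,"az":0,"gripper":-1},{"dx":0,"dy":0,"dz":-0.2,"ax":0,"ay":0,"az":0,"gripper":-1}])

```text
time: 1.7
eef_pos: [0.5503, 0.1594, 0.1142]
tcp_rot: [0.785, 0.619, 0.001, 0.001]
contact_force: [-0.4, 0.1, -0.6]
opening: 0.001
finger_force: 0.0
```

```bash
python3 - <<'E'
from h import *
s=get_state();print(s["time"],s["eef_pos"],s["tcp_rot"],s["opening"],s["contact_force"])
f=imaging.read_camera("side")["frame"];w=imaging.read_camera("wrist")["frame"]
cv2.imwrite("pics/l2.png",np.hstack([cv2.resize(f[130:260,210:340],(400,400)),cv2.copyMakeBorder(cv2.resize(w,(400,300)),0,100,0,0,0)]))
E
```

```text
1.7 [0.55032986 0.1593923  0.11421259] [7.85471723e-01 6.18896193e-01 1.07357636e-03 7.22277244e-04] 0.0011887907378704357 [-0.35461089  0.0673044  -0.63575234]
```

View pics/l2.png

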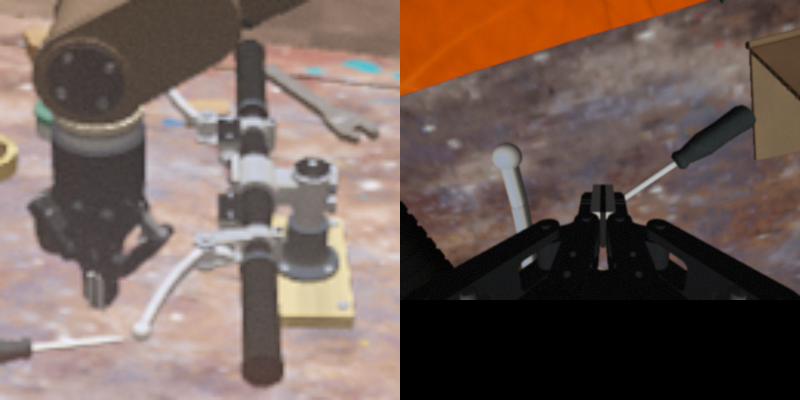

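The fingers are shut outside the left blade (wrist view: fingertip at (602,190), ball end at (507,157)). The finger linkage sticks out on both sides, so I'll check its height from the depth.

```bash
python3 - <<'E'
from h import *
t=get_state()["eef_pos"];n=np.array([.972,-.236,0]);d=np.array([.236,.972,0])
W=np.concatenate([cloud(imaging.read_camera(k)).reshape(-1,3) for k in("side","scene")])
q=W-t;o=q@n;a=q@d;m=(abs(a)<.06)&(q[:,2]>-.03)&(q[:,2]<.12)&(abs(o)<.1)
for z in np.arange(-.03,.1,.008):
    k=m&(abs(q[:,2]-z)<.004)
    if k.sum()>3: print((z*1000).round(),k.sum(),'o',(np.percentile(o[k],[1,99])*1000).round(),'a',(np.percentile(a[k],[1,99])*1000).round())
E
```

```text
-22.0 15 o [-9. 10.] a [-13.  12.]
-14.0 65 o [-62.  11.] a [-55.  41.]
-6.0 187 o [-63.  13.] a [-57.  42.]
2.0 103 o [-60.  14.] a [-57.  40.]
10.0 39 o [-14.  14.] a [-15.  13.]
18.0 52 o [-28.  26.] a [-15.  15.]
26.0 116 o [-32.  34.] a [-16.  16.]
34.0 132 o [-39.  42.] a [-15.  14.]
42.0 126 o [-46.  45.] a [-19.  19.]
50.0 140 o [-52.  53.] a [-19.  20.]
58.0 150 o [-59.  60.] a [-19.  20.]
66.0 237 o [-62.  60.] a [-20.  19.]
74.0 188 o [-59.  55.] a [-21.  20.]
82.0 180 o [-45.  42.] a [-21.  22.]
90.0 76 o [-42.  39.] a [-14.  14.]
98.0 31 o [-40. -25.] a [-12.  13.]
```

The fingers are about ±13 mm thick at blade height, and the linkage only widens well above the grip. I expect contact after about 35 mm, so I'll advance 30 mm along -n.

>>> jog_arm(increments=[{"dx":-0.12,"dy":0.03,"dz":0,"ax":0,"ay":0,"az":0,"gripper":-1},{"dx":-0.2,"dy":0.05,"dz":0,"ax":0,"ay":0,"az":0,"gripper":-1},{"dx":-0.24,"dy":0.06,"dz":0,"ax":0,"ay":0,"az":0,"gripper":-1},{"dx":-0.24,"dy":0.06,"dz":0,"ax":0,"ay":0,"az":0,"gripper":-1},{"dx":-0.24,"dy":0.06,"dz":0,"ax":0,"ay":0,"az":0,"gripper":-1}])

```text
time: 2.4
eef_pos: [0.5205, 0.1669, 0.1127]
tcp_rot: [0.785, 0.619, 0.0, 0.0]
contact_force: [0.3, -0.6, -0.1]
opening: 0.003
finger_force: 0.0
```

```bash
cat >> fit.py <<'E'
def track(s,r0=.088,off=.023):
    "TCP centre (face offset off from mid-line) and yaw for lever angle th"
    for th in np.arange(0,.45,.05):
        l=.42-th;h=np.array([.046,s*.105]);d=np.array([np.sin(l),s*np.cos(l)]);n=np.array([np.cos(l),-s*np.sin(l)])
        w=wld(p,h+r0*d+off*n);yaw=p[2]-s*l
        print(th.round(2),w.round(4),yaw.round(3))
E
python3 - <<'E'
from fit import *
p=p
track(1)
print();track(-1)
E
```

```text
0.0 [0.5154 0.1674] -0.239
0.05 [0.5113 0.1695] -0.189
0.1 [0.5071 0.1713] -0.139
0.15 [0.5029 0.173 ] -0.089
0.2 [0.4986 0.1744] -0.039
0.25 [0.4942 0.1756] 0.011
0.3 [0.4898 0.1766] 0.061
0.35 [0.4853 0.1773] 0.111
0.4 [0.4808 0.1779] 0.161

0.0 [ 0.5789 -0.1788] 0.601
0.05 [ 0.5758 -0.1821] 0.551
0.1 [ 0.5726 -0.1853] 0.501
0.15 [ 0.5692 -0.1884] 0.451
0.2 [ 0.5657 -0.1912] 0.401
0.25 [ 0.562  -0.1939] 0.351
0.3 [ 0.5582 -0.1964] 0.301
0.35 [ 0.5543 -0.1987] 0.251
0.4 [ 0.5502 -0.2008] 0.201
```

>>> jog_arm(increments=[{"dx":-0.04,"dy":0.01,"dz":0,"ax":0,"ay":0,"az":0,"gripper":-1},{"dx":-0.07,"dy":0.02,"dz":0,"ax":0,"ay":0,"az":0.03,"gripper":-1},{"dx":-0.11,"dy":0.04,"dz":0,"ax":0,"ay":0,"az":0.06,"gripper":-1},{"dx":-0.11,"dy":0.04,"dz":0,"ax":0,"ay":0,"az":0.06,"gripper":-1}])

```text
time: 2.8
eef_pos: [0.5073, 0.1717, 0.1126]
tcp_rot: [0.755, 0.656, 0.0, 0.0]
contact_force: [1.9, -0.6, -0.2]
opening: 0.0
finger_force: 0.7
```

>>> jog_arm(increments=[{"dx":-0.02,"dy":0.01,"dz":0,"ax":0,"ay":0,"az":0.015,"gripper":-1},{"dx":-0.035,"dy":0.015,"dz":0,"ax":0,"ay":0,"az":0.03,"gripper":-1},{"dx":-0.035,"dy":0.015,"dz":0,"ax":0,"ay":0,"az":0.03,"gripper":-1}])

```text
time: 3.1
eef_pos: [0.503, 0.1734, 0.1125]
tcp_rot: [0.739, 0.673, 0.0, 0.0]
contact_force: [1.8, -0.6, 1.5]
opening: -0.001
finger_force: 0.8
```

Contact with the spring at about 2 N. I'll continue along the blade's arc in small steps.

>>> jog_arm(increments=[{"dx":-0.018,"dy":0.006,"dz":0,"ax":0,"ay":0,"az":0.015,"gripper":-1},{"dx":-0.036,"dy":0.012,"dz":0,"ax":0,"ay":0,"az":0.03,"gripper":-1},{"dx":-0.036,"dy":0.012,"dz":0,"ax":0,"ay":0,"az":0.03,"gripper":-1}])

```text
time: 3.4
eef_pos: [0.4991, 0.1747, 0.1127]
tcp_rot: [0.723, 0.691, 0.001, 0.001]
contact_force: [5.0, -2.3, 0.0]
opening: -0.001
finger_force: 2.0
```

>>> jog_arm(increments=[{"dx":-0.018,"dy":0.005,"dz":0,"ax":0,"ay":0,"az":0.016,"gripper":-1},{"dx":-0.018,"dy":0.005,"dz":0,"ax":0,"ay":0,"az":0.016,"gripper":-1}])

```text
time: 3.6
eef_pos: [0.4977, 0.1752, 0.1128]
tcp_rot: [0.715, 0.7, 0.002, 0.002]
contact_force: [6.0, -2.9, -1.3]
opening: 0.003
finger_force: 3.1
```

>>> jog_arm(increments=[{"dx":-0.018,"dy":0.005,"dz":0,"ax":0,"ay":0,"az":0.016,"gripper":-1},{"dx":-0.018,"dy":0.005,"dz":0,"ax":0,"ay":0,"az":0.016,"gripper":-1}])

```text
time: 3.8
eef_pos: [0.4965, 0.1757, 0.1129]
tcp_rot: [0.706, 0.709, 0.002, 0.003]
contact_force: [9.3, -3.1, -2.5]
opening: -0.001
finger_force: 4.3
```

Firm at about 9.5 N. Hold for about a second.

>>> jog_arm(increments=[{"dx":-0.004,"dy":0,"dz":0,"ax":0,"ay":0,"az":0,"gripper":-1},{"dx":-0.004,"dy":0,"dz":0,"ax":0,"ay":0,"az":0,"gripper":-1},{"dx":-0.004,"dy":0,"dz":0,"ax":0,"ay":0,"az":0,"gripper":-1},{"dx":-0.004,"dy":0,"dz":0,"ax":0,"ay":0,"az":0,"gripper":-1},{"dx":-0.004,"dy":0,"dz":0,"ax":0,"ay":0,"az":0,"gripper":-1},{"dx":-0.004,"dy":0,"dz":0,"ax":0,"ay":0,"az":0,"gripper":-1},{"dx":-0.004,"dy":0,"dz":0,"ax":0,"ay":0,"az":0,"gripper":-1},{"dx":-0.004,"dy":0,"dz":0,"ax":0,"ay":0,"az":0,"gripper":-1},{"dx":-0.004,"dy":0,"dz":0,"ax":0,"ay":0,"az":0,"gripper":-1},{"dx":-0.004,"dy":0,"dz":0,"ax":0,"ay":0,"az":0,"gripper":-1}])

```text
time: 4.8
eef_pos: [0.4963, 0.1757, 0.1129]
tcp_rot: [0.706, 0.708, 0.003, 0.003]
contact_force: [9.0, -1.1, -3.2]
opening: -0.004
finger_force: 4.5
```

```bash
python3 - <<'E'
from h import *
s=get_state();print(s["contact_force"],s["wrist_torque"])
f=imaging.read_camera("side")["frame"];w=imaging.read_camera("wrist")["frame"]
cv2.imwrite("pics/l3.png",np.hstack([cv2.resize(f[130:260,210:340],(400,400)),cv2.copyMakeBorder(cv2.resize(w,(400,300)),0,100,0,0,0)]))
E
```

```text
[ 9.00137068 -1.05516868 -3.1693561 ] [-0.44017136 -1.4597325   0.06527845]
```

View pics/l3.png

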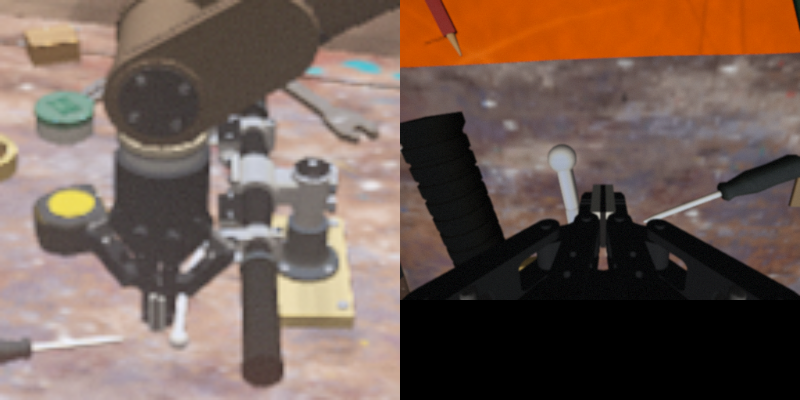

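The left blade is pressed by the finger's outside, clear of the grip (blade end at (562,157), grip at (440,180)). Now I'll back off and look at the spring-back.

>>> jog_arm(increments=[{"dx":0.15,"dy":-0.02,"dz":0,"ax":0,"ay":0,"az":-0.07,"gripper":-1},{"dx":0.3,"dy":-0.1,"dz":0,"ax":0,"ay":0,"az":-0.15,"gripper":-1},{"dx":0.5,"dy":-0.15,"dz":0,"ax":0,"ay":0,"az":-0.15,"gripper":-1},{"dx":0.5,"dy":-0.15,"dz":0,"ax":0,"ay":0,"az":-0.15,"gripper":-1},{"dx":0.5,"dy":-0.15,"dz":0,"ax":0,"ay":0,"az":-0.15,"gripper":-1}])

```text
time: 5.4
eef_pos: [0.5525, 0.1582, 0.1115]
tcp_rot: [0.784, 0.62, -0.001, -0.001]
contact_force: [0.5, 0.8, -0.1]
opening: 0.001
finger_force: 0.0
```

>>> jog_arm(increments=[{"dx":0.1,"dy":-0.2,"dz":0.3,"ax":0,"ay":0,"az":0,"gripper":-1},{"dx":0.3,"dy":-0.6,"dz":0.5,"ax":0,"ay":0,"az":0.1,"gripper":-1},{"dx":0.5,"dy":-1,"dz":0.5,"ax":0,"ay":0,"az":0.2,"gripper":-1},{"dx":0.5,"dy":-1,"dz":0.5,"ax":0,"ay":0,"az":0.3,"gripper":-1},{"dx":0.5,"dy":-1,"dz":0.5,"ax":0,"ay":0,"az":0.4,"gripper":-1},{"dx":0.5,"dy":-1,"dz":0.5,"ax":0,"ay":0,"az":0.53,"gripper":-1},{"dx":0.5,"dy":-1,"dz":0.5,"ax":0,"ay":0,"az":0.53,"gripper":-1},{"dx":0.5,"dy":-1,"dz":0.5,"ax":0,"ay":0,"az":0.53,"gripper":-1}])

```text
time: 6.2
eef_pos: [0.6121, 0.0389, 0.1716]
tcp_rot: [0.466, 0.885, -0.0, -0.001]
contact_force: [0.8, -0.8, -0.7]
opening: -0.004
finger_force: 0.0
```

```bash
python3 - <<'E'
from fit import *
s=get_state();print(s["time"],s["eef_pos"],s["tcp_rot"],s["contact_force"])
W=np.concatenate([cloud(imaging.read_camera(k)).reshape(-1,3) for k in("side","scene")])
W=W[(abs(W[:,2]-.11)<.02)]
h=np.array([.046,.105]);d=np.array([np.sin(.42),np.cos(.42)]);nn=np.array([np.cos(.42),-np.sin(.42)])
q=loc(p,W[:,:2])-h;a=q@d;o=q@nn
for k in(.068,.08,.092,.104,.116):
    m=(abs(a-k)<.006)&(abs(o)<.03);print(k,m.sum(),np.percentile(o[m],[5,50,95])*1000)
E
```

```text
6.2 [0.61208136 0.03890091 0.17156948] [ 4.66392389e-01  8.84576777e-01 -2.79867984e-04 -1.40943527e-03] [ 0.84837759 -0.77585668 -0.70365324]
0.068 23 [ 4.34397169  7.97708062 13.33110078]
0.08 19 [ 4.01051907  6.00632473 11.17993095]
0.092 30 [ 2.90982448  6.17886151 10.61609067]
0.104 20 [0.80242622 4.06346187 8.86108893]
0.116 28 [-2.24634669  2.90054399  9.73977306]
```

The left lever has sprung fully back (same face profile as before). Now to the right standoff.

>>> jog_arm(increments=[{"dx":0.1,"dy":-0.4,"dz":0,"ax":0,"ay":0,"az":0,"gripper":-1},{"dx":0.1,"dy":-0.8,"dz":0,"ax":0,"ay":0,"az":0,"gripper":-1},{"dx":0.1,"dy":-1,"dz":0,"ax":0,"ay":0,"az":0,"gripper":-1},{"dx":0.1,"dy":-1,"dz":0,"ax":0,"ay":0,"az":0,"gripper":-1}])

```text
time: 6.7
eef_pos: [0.6253, -0.0847, 0.1722]
tcp_rot: [0.469, 0.883, -0.0, -0.0]
contact_force: [-0.4, -0.2, -0.8]
opening: 0.001
finger_force: 0.0
```

>>> jog_arm(increments=[{"dx":-0.1,"dy":-0.4,"dz":0,"ax":0,"ay":0,"az":0,"gripper":-1},{"dx":-0.13,"dy":-0.65,"dz":0,"ax":0,"ay":0,"az":0,"gripper":-1},{"dx":-0.13,"dy":-0.65,"dz":-0.2,"ax":0,"ay":0,"az":0,"gripper":-1},{"dx":-0.13,"dy":-0.65,"dz":-0.48,"ax":0,"ay":0,"az":0,"gripper":-1},{"dx":-0.13,"dy":-0.65,"dz":-0.48,"ax":0,"ay":0,"az":0,"gripper":-1},{"dx":-0.13,"dy":-0.65,"dz":-0.48,"ax":0,"ay":0,"az":0,"gripper":-1}])

```text
time: 7.3
eef_pos: [0.6095, -0.1585, 0.1141]
tcp_rot: [0.466, 0.885, 0.0, -0.001]
contact_force: [0.0, 0.3, 0.6]
opening: 0.003
finger_force: 0.0
```

>>> jog_arm(increments=[{"dx":-0.1,"dy":-0.07,"dz":0,"ax":0,"ay":0,"az":0,"gripper":-1},{"dx":-0.17,"dy":-0.115,"dz":0,"ax":0,"ay":0,"az":0,"gripper":-1},{"dx":-0.21,"dy":-0.145,"dz":0,"ax":0,"ay":0,"az":0,"gripper":-1},{"dx":-0.21,"dy":-0.145,"dz":0,"ax":0,"ay":0,"az":0,"gripper":-1},{"dx":-0.21,"dy":-0.145,"dz":0,"ax":0,"ay":0,"az":0,"gripper":-1}])

```text
time: 7.8
eef_pos: [0.5849, -0.1777, 0.1154]
tcp_rot: [0.467, 0.884, 0.0, 0.0]
contact_force: [1.0, -0.0, 0.3]
opening: -0.003
finger_force: 0.0
```

>>> jog_arm(increments=[{"dx":-0.04,"dy":-0.025,"dz":0,"ax":0,"ay":0,"az":0,"gripper":-1},{"dx":-0.07,"dy":-0.05,"dz":0,"ax":0,"ay":0,"az":-0.03,"gripper":-1},{"dx":-0.1,"dy":-0.075,"dz":0,"ax":0,"ay":0,"az":-0.06,"gripper":-1},{"dx":-0.1,"dy":-0.075,"dz":0,"ax":0,"ay":0,"az":-0.06,"gripper":-1}])

```text
time: 8.2
eef_pos: [0.5733, -0.1869, 0.1152]
tcp_rot: [0.508, 0.861, 0.0, 0.001]
contact_force: [2.2, -0.9, -0.1]
opening: 0.003
finger_force: 0.9
```

>>> jog_arm(increments=[{"dx":-0.015,"dy":-0.013,"dz":0,"ax":0,"ay":0,"az":-0.015,"gripper":-1},{"dx":-0.028,"dy":-0.025,"dz":0,"ax":0,"ay":0,"az":-0.03,"gripper":-1},{"dx":-0.028,"dy":-0.025,"dz":0,"ax":0,"ay":0,"az":-0.03,"gripper":-1}])

```text
time: 8.5
eef_pos: [0.5697, -0.1896, 0.115]
tcp_rot: [0.528, 0.849, 0.0, 0.0]
contact_force: [2.1, -0.1, 1.6]
opening: -0.001
finger_force: 1.0
```

>>> jog_arm(increments=[{"dx":-0.015,"dy":-0.012,"dz":0,"ax":0,"ay":0,"az":-0.016,"gripper":-1},{"dx":-0.015,"dy":-0.012,"dz":0,"ax":0,"ay":0,"az":-0.016,"gripper":-1}])

```text
time: 8.7
eef_pos: [0.5677, -0.1909, 0.1149]
tcp_rot: [0.539, 0.842, 0.0, 0.0]
contact_force: [2.7, -0.5, 1.1]
opening: -0.004
finger_force: 1.1
```

Still in the free stroke; I'll go on.

>>> jog_arm(increments=[{"dx":-0.015,"dy":-0.012,"dz":0,"ax":0,"ay":0,"az":-0.016,"gripper":-1},{"dx":-0.015,"dy":-0.012,"dz":0,"ax":0,"ay":0,"az":-0.016,"gripper":-1}])

```text
time: 8.9
eef_pos: [0.5658, -0.1923, 0.1148]
tcp_rot: [0.549, 0.836, 0.0, -0.0]
contact_force: [2.2, -0.4, 1.1]
opening: -0.002
finger_force: 1.1
```

>>> jog_arm(increments=[{"dx":-0.015,"dy":-0.011,"dz":0,"ax":0,"ay":0,"az":-0.016,"gripper":-1},{"dx":-0.015,"dy":-0.011,"dz":0,"ax":0,"ay":0,"az":-0.016,"gripper":-1}])

```text
time: 9.1
eef_pos: [0.5639, -0.1936, 0.1148]
tcp_rot: [0.56, 0.829, -0.0, -0.0]
contact_force: [1.6, 0.4, 1.6]
opening: -0.004
finger_force: 1.1
```

>>> jog_arm(increments=[{"dx":-0.015,"dy":-0.01,"dz":0,"ax":0,"ay":0,"az":-0.016,"gripper":-1},{"dx":-0.015,"dy":-0.01,"dz":0,"ax":0,"ay":0,"az":-0.016,"gripper":-1}])

```text
time: 9.3
eef_pos: [0.5621, -0.1948, 0.1147]
tcp_rot: [0.57, 0.821, 0.0, -0.0]
contact_force: [2.0, 0.2, 1.4]
opening: 0.001
finger_force: 1.2
```

>>> jog_arm(increments=[{"dx":-0.015,"dy":-0.01,"dz":0,"ax":0,"ay":0,"az":-0.016,"gripper":-1},{"dx":-0.015,"dy":-0.01,"dz":0,"ax":0,"ay":0,"az":-0.016,"gripper":-1}])

```text
time: 9.5
eef_pos: [0.5603, -0.196, 0.1147]
tcp_rot: [0.581, 0.814, 0.0, -0.0]
contact_force: [2.3, 0.2, 0.4]
opening: -0.005
finger_force: 1.2
```

>>> jog_arm(increments=[{"dx":-0.016,"dy":-0.009,"dz":0,"ax":0,"ay":0,"az":-0.016,"gripper":-1},{"dx":-0.016,"dy":-0.009,"dz":0,"ax":0,"ay":0,"az":-0.016,"gripper":-1}])

```text
time: 9.7
eef_pos: [0.5585, -0.1971, 0.1147]
tcp_rot: [0.591, 0.807, 0.0, 0.0]
contact_force: [2.6, 0.6, 1.5]
opening: -0.003
finger_force: 1.4
```

>>> jog_arm(increments=[{"dx":-0.016,"dy":-0.009,"dz":0,"ax":0,"ay":0,"az":-0.016,"gripper":-1},{"dx":-0.016,"dy":-0.009,"dz":0,"ax":0,"ay":0,"az":-0.016,"gripper":-1}])

```text
time: 9.9
eef_pos: [0.557, -0.198, 0.1148]
tcp_rot: [0.601, 0.799, 0.0, 0.0]
contact_force: [4.7, 0.9, 0.7]
opening: -0.0
finger_force: 2.3
```

Going firm. A little further, then settle.

>>> jog_arm(increments=[{"dx":-0.016,"dy":-0.008,"dz":0,"ax":0,"ay":0,"az":-0.01,"gripper":-1},{"dx":-0.016,"dy":-0.008,"dz":0,"ax":0,"ay":0,"az":-0.01,"gripper":-1},{"dx":-0.016,"dy":-0.008,"dz":0,"ax":0,"ay":0,"az":-0.01,"gripper":-1}])

```text
time: 10.2
eef_pos: [0.5558, -0.1987, 0.1149]
tcp_rot: [0.607, 0.795, 0.001, 0.001]
contact_force: [6.4, 1.0, -0.7]
opening: -0.001
finger_force: 3.4
```

>>> jog_arm(increments=[{"dx":-0.01,"dy":-0.004,"dz":0,"ax":0,"ay":0,"az":0,"gripper":-1},{"dx":-0.01,"dy":-0.004,"dz":0,"ax":0,"ay":0,"az":0,"gripper":-1},{"dx":-0.01,"dy":-0.004,"dz":0,"ax":0,"ay":0,"az":0,"gripper":-1}])

```text
time: 10.5
eef_pos: [0.5551, -0.199, 0.115]
tcp_rot: [0.607, 0.795, 0.002, 0.002]
contact_force: [7.5, 2.9, -1.6]
opening: -0.001
finger_force: 4.3
```

>>> jog_arm(increments=[{"dx":-0.01,"dy":-0.003,"dz":0,"ax":0,"ay":0,"az":0,"gripper":-1},{"dx":-0.01,"dy":-0.003,"dz":0,"ax":0,"ay":0,"az":0,"gripper":-1},{"dx":-0.01,"dy":-0.003,"dz":0,"ax":0,"ay":0,"az":0,"gripper":-1},{"dx":-0.01,"dy":-0.003,"dz":0,"ax":0,"ay":0,"az":0,"gripper":-1},{"dx":-0.01,"dy":-0.003,"dz":0,"ax":0,"ay":0,"az":0,"gripper":-1},{"dx":-0.01,"dy":-0.003,"dz":0,"ax":0,"ay":0,"az":0,"gripper":-1},{"dx":-0.01,"dy":-0.003,"dz":0,"ax":0,"ay":0,"az":0,"gripper":-1},{"dx":-0.01,"dy":-0.003,"dz":0,"ax":0,"ay":0,"az":0,"gripper":-1},{"dx":-0.01,"dy":-0.003,"dz":0,"ax":0,"ay":0,"az":0,"gripper":-1},{"dx":-0.01,"dy":-0.003,"dz":0,"ax":0,"ay":0,"az":0,"gripper":-1}])

```text
time: 11.5
eef_pos: [0.5545, -0.1992, 0.1151]
tcp_rot: [0.607, 0.795, 0.002, 0.002]
contact_force: [9.4, 2.9, -1.5]
opening: -0.002
finger_force: 5.1
```

```bash
python3 - <<'E'
from h import *
f=imaging.read_camera("scene")["frame"];w=imaging.read_camera("wrist")["frame"]
s=get_state();print(s["contact_force"],s["finger_force"])
cv2.imwrite("pics/r3.png",np.hstack([cv2.resize(f[120:270,180:330],(400,400)),cv2.copyMakeBorder(cv2.resize(w,(400,300)),0,100,0,0,0)]))
E
```

```text
[ 9.5238768   2.20524856 -1.98387339] 5.099326582567301
```

View pics/r3.png

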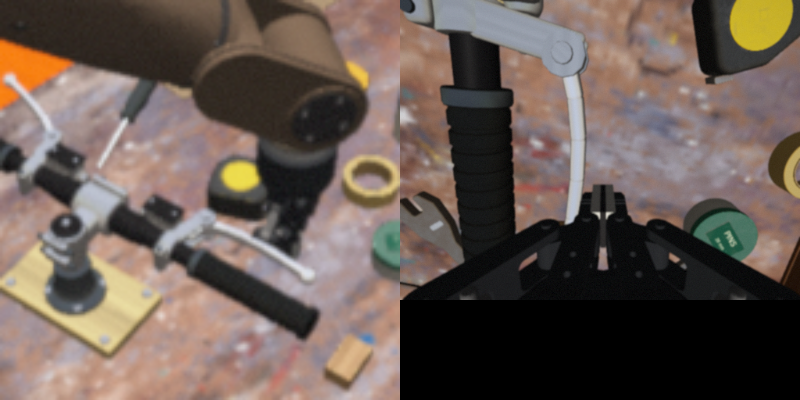

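The finger's outside holds the right blade (wrist view (575,215)) clear of the grip (485,180), steady at about 9.8 N. The left lever is back out (scene view (10,78)). Handing in.

```bash
python3 -c "
from plant import job
print(job.sign_off())"
```

```text
the job is handed in; nothing more can be done
None
```

Both levers went firm short of their grips: I pressed the left one to about 9 N, held it for a second and let it spring right back, and the right one is still being held steadily at about 10 N for you to measure.

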